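Pull the filter module from the radio rack

ROBOT

A 6-joint arm with a two-finger parallel gripper is mounted at the origin on the work surface. World frame = base frame: x ahead of the robot, y to its left, z up, the work surface at z = 0. Lengths are in mm, angles in rad, forces in N, time in s.
With the tool pointing down it reaches from about 325 to 900 mm from the base axis. Payload 6.1 kg.
Tool frame: the origin (TCP) lies midway between the tips of the shut fingers; the grasp point (between the pads) lies grip_point_offset behind it (grip_point_offset is the distance from the TCP to the grasp point, in mm); x points along the fingers, y is the direction in which the jaws open and shut, and the axes are right-handed (so a half turn about x gives the same grasp; the last joint's range is limited). The gripper opens to 85 mm and grips with 20 to 120 N. Pads are 22 mm wide; open, the fingers measure 114 mm over their backs; the gripper's body (76 mm by 85 mm) begins 54 mm behind the grasp point. The pads swing forward as they close: fully open they stand 13 mm farther back than shut.
Start: joints at [0.977, 0.22, 1.526, -0, 1.395, -0.126], TCP at [281.825, 557.845, 231.3] pointing down, gripper open.
Joint ranges: [-2.98, 2.98], [-0.91, 2.08], [0.09, 2.57], [-1.24, 4.39], [0.2, 2.65], [-2.68, 2.68]. Speed limits (rad/s): [2.57, 2.57, 3.01, 3.14, 3.14, 3.14].

INTERFACE

Orientations are given as a 3x3 rotation matrix whose columns are the frame's x, y, z axes.
In Python, from cell import * gives the robot as it stands.
- The arm moves only by the tool step_arm, never from a script. Its arguments are lists of equal length, an entry for each row: "dp": the shift along the tool's x, y, z in m, a list of three; "twist": the turn about the tool's x in degrees; "jaw": the finger opening in m, from 0 to 0.0854. In form: {"dp": [[tx, ty, tz], ...], "twist": [twist, ...], "jaw": [jaw, ...]}. A call has exactly 5 rows; each row is the pose to reach, as a shift and turn from the pose commanded when the call began, along the tool's axes at that moment; what a row does not reach only later rows make up. A row lasts 1/12 s, in which the tool goes at most 41.7 mm and 7.16 degrees, less where a joint would pass 70% of its speed; a pose out of reach is approached as far as the arm can. A call with a gripper value outside its range is refused whole. The fingers move at their own pace and stop on an object; "newtons" is the grip in N (left out, the last holds). Time passes only in rows, so rows that repeat a pose let the fingers close, or fill a call up. It gives the time, the measured TCP pose, the force and the opening at its end, in the units of the state.
- observe(): the state, without advancing time (a new reading comes with each control period).
- camera(name): name is "scene" or "side" or "wrist"; returns a dict with "color" (384x512x3 uint8, red, green, blue), "range_z" (384x512 float32, mm along the optical axis (not along the pixel's ray), 0 where there is no reading), "camera_matrix" (3x3 intrinsics, pixels), "dist_coeffs" ([k1, k2, p1, p2, k3] as OpenCV has them; the pictures are not rectified), "world_from_camera" (4x4, takes a point from camera to world coordinates). Camera axes: x right, y down, z forward; pixel columns grow to the right and rows downward; lengths in mm; the calibration is good to about 2 mm. A picture is of the moment at which its call begins.
- sign_off(): hands the job in, once; it reports no verdict.
Trained networks look in a picture, given as the dict that the camera call returned (one of the last four; its "shot" number tells which), for a name from the list of things; names that differ only in an ending like _2 or _b are one class to them, and where a whole thing is asked for, a point or a joint stands for the part that bears it (a point fixed in the world has none). Each returns a list of dicts, best first, with "confidence" (0 to 1); they miss things now and then, are a little off and sometimes report something else, mostly with a low value. They report only what shows in the picture. A call takes as long as a camera call. They do not tell look-alikes from the thing itself.
- find_in(name, picture): "at" ([x, y, z] in mm, in the coordinates of the camera as it stood for that picture, good to about 4 mm: the middle of the surface that is visible of it).
- silhouettes(name, picture): "region" (384x512 bool, what is visible of it).
- place_of(name, picture): "at" ([x, y, z] in mm, in the coordinates of the camera as it stood for that picture, good to about 4 mm: a listed point, or the origin of a listed thing).
The state is a dict: "time_s": time; "q": joint angles; "joint_velocities": joint speeds; "joint_efforts": joint torques, N m; "position": TCP position; "orientation": TCP orientation; "ft_force": force on the tool from outside, world axes, zero at the start; "ft_torque": the same for the moment, N m; "opening": finger opening in mm.
Only numpy, scipy, OpenCV 4.12 (cv2) and the standard library are available. Lean on these libraries where they do the work, as an engineer would, in place of code of your own. Each camera call takes 0.05 s, during which the arm holds its last target. There are 200 camera calls.

TASK

Turn the red wing knob anticlockwise (seen from above) all the way to its stop, so that its steel tab no longer holds the orange module down. Then tip the orange module out of the rack by its top edge until it leans on the rest rail in front of it, let go of it there, take it again by its sides and stand it upright on the green mat, in the middle of the mat, released. Leave the knob open and leave the two other modules standing in their places.

Things in the scene. Friction and masses are not known exactly. Their poses are not given: they have to be found in the camera images.
- rack: Fixed radio rack. Origin on the desk, under the centre of the orange module's slot; x points to its back (away from the robot), y to its left, z up. Floor plate 10 mm thick, x -115 to +60, y -125 to +122 mm. Right (-y) of the orange module stand two others of the same size, 2 mm apart; left of it a grey housing, x -42 to +46, y +25 to +121, top at z 150 mm, carries the wing knob.
- slot (a point): Centre of the floor of the orange module's slot, 10 mm above the desk. Axes as the rack's. The slot runs x -46 to +46, y -25 to +25 mm, with a lip 8 mm high in front (x -52 to -48) and a stop 6 mm high behind (x +48 to +52). Above these it is open at front, top and back; the space behind the rack is clear for at least 60 mm.
- panel_top (a point): Middle of the top edge of the housing's aluminium front panel, 216 mm above the desk. Axes as the rack's. Panel 4 mm thick, 96 mm wide (y +25 to +121 in the rack's frame); its back face is 42 mm in front of the knob's axis, so a finger beside the wings has little room there.
- wing (a joint): Angle of the red wing knob, rad: 0 = the tab lies across the module's top (blade along the rack's y), growing anticlockwise seen from above, the tab swinging by way of the rack's back; stop at 2.6. Starts between 0 and 0.3. It stays where it is left; friction about 0.12 N m. The tab blocks tipping until about 1 rad.
- wing_grip (a point): Centre of the winged grip, on its vertical axis, 200 mm above the desk (rack frame x 0, y +75). The wings are one blade 68 long, 9 thick, 28 mm high (z 186 to 214); tips sweep 8 mm from the front panel. Under it at z 172 to 177 a steel tab 16 mm wide reaches 90 mm from the axis, 2 mm above the module's top. Axes turn with the knob: y along the blade, tab to -y.
- module_center (a point): Centre of the orange module, a loose box 92 deep (its x, to its back), 46 thick (y), 160 mm high (z, to its top), about 0.6 kg, upright in its slot, no room for a finger at its right. Pulled toward the robot by the top of its back face it pivots on its front bottom edge, overbalances at about 30 degrees and comes to rest leaning 40 to 44 degrees on the rail.
- rest_rail (a point): Middle of the black rest rail in front of the orange module: a bar 12 mm thick, 44 mm long along the rack's y, its centre 64 mm above the desk and 99 mm in front of the rack's origin. Axes as the rack's.
- mat_top (a point): Centre of the top of the green mat, fixed, 170 x 170 mm, 3 mm thick, lying on the desk; it swaps places with the tray.
- tray: Fixed grey parts tray 130 x 160 mm (x, y), 28 mm high, origin under its centre. Not to be used.
- neighbour_a_center (a point): Centre of the black-cased module (grey front) next to the orange one, 92 x 46 x 160 mm, 0.9 kg, loose; leave it standing.
- neighbour_b_center (a point): Centre of the aluminium-cased module (blue front) beyond it, same size; leave it standing.
There are look-alikes about, which are no part of the job. Leave any turquoise look-alike of the part that bears module_center alone. Of the things that look like the part that bears mat_top, the larger one is meant.

How it is judged:
By the outcome, as a careful person would: the job done as asked, in the order asked, and still so for the second after the job is handed in, with the robot touching nothing.
It also fails if it takes over 72 s, if anything falls off the work surface, if the arm or the gripper's body presses on something with over 40 N, if the wrist force passes 120 N, or if a joint passes its speed limit or range.

## Working session

There is one attempt and no reset: what is moved stays moved. The work goes in short steps, Python scripts to look and compute and a tool call to move; the robot and the scene stay as the last step left them, time stands still between calls to the robot, and variables do not carry over. Pictures are saved under pics/ and viewed, about 8 in all and at most 12, crops included, and the job is handed in when it is done.

Besides the shell and the picture viewer there is one more tool, called after "Request:" as name([rows], argument=value, ...), one row to a line, values as JSON. step_arm: Moves the arm, as the interface text tells. Its arguments: {"type":"object","properties":{"dp":{"type":"array"},"twist":{"type":"array"},"jaw":{"type":"array"},"newtons":{"type":"number"}},"required":["dp","twist","jaw"]}

```bash
ls; mkdir -p pics; cat > h.py <<'E'
from cell import *
import numpy as np, cv2
def w(p,c): 
    T=np.array(c["world_from_camera"]); return T[:3,:3]@np.array(p)+T[:3,3]
def cloud(c):
    z=c["range_z"]; v,u=np.mgrid[0:384,0:512]
    pts=np.stack([u,v],-1).reshape(-1,1,2).astype(np.float32)
    n=cv2.undistortPoints(pts,np.array(c["camera_matrix"]),np.array(c["dist_coeffs"])).reshape(384,512,2)
    P=np.dstack([n[...,0]*z,n[...,1]*z,z])
    T=np.array(c["world_from_camera"]); P=P@T[:3,:3].T+T[:3,3]; P[z==0]=np.nan
    return P
def save(c,n,box=None,s=1):
    im=c["color"][...,::-1]
    if box: im=im[box[1]:box[3],box[0]:box[2]]
    cv2.imwrite("pics/"+n,cv2.resize(im,None,fx=s,fy=s,interpolation=cv2.INTER_CUBIC))
E
python3 - <<'E'
from h import *
s=observe(); print({k:np.round(v,3).tolist() for k,v in s.items()})
ims=[]
for n in ["scene","side"]:
    c=camera(n); ims.append(c["color"][...,::-1])
    for nm in ["rack","slot","panel_top","wing_grip","module_center","rest_rail","mat_top","tray","neighbour_a_center","neighbour_b_center"]:
        print(n,nm,[(np.round(w(d["at"],c)).tolist(),round(d["confidence"],2)) for d in place_of(nm,c)[:3]])
cv2.imwrite("pics/a.png",cv2.resize(np.vstack(ims),(800*512//(512),1200))[:600]); cv2.imwrite("pics/b.png",cv2.resize(ims[1],(800,600)))
import cell; print([x for x in dir(cell) if x[0]!='_'])
try:
    import builtins; print(grip_point_offset)
except Exception as e: print(e)
E
```

```text
pics
{'time_s': 0.0, 'q': [0.977, 0.221, 1.528, 0.0, 1.395, -0.126], 'joint_velocities': [0.0, -0.001, -0.001, -0.001, 0.001, 0.001], 'joint_efforts': [-0.001, -49.69, -38.939, -0.0, 0.011, 0.0], 'position': [281.476, 557.352, 230.185], 'orientation': [[-0.001, 0.451, 0.893], [-0.002, 0.893, -0.451], [-1.0, -0.002, -0.0]], 'ft_force': [-0.084, 0.939, 0.27], 'ft_torque': [-0.039, -0.025, -0.073], 'opening': 85.412}
scene rack [([627.0, 158.0, 1.0], 0.6)]
scene slot []
scene panel_top [([584.0, 230.0, 215.0], 0.67)]
scene wing_grip [([629.0, 227.0, 201.0], 0.67)]
scene module_center [([398.0, 69.0, 82.0], 0.66), ([417.0, 272.0, 82.0], 0.64)]
scene rest_rail [([522.0, 162.0, 66.0], 0.83)]
scene mat_top [([553.0, -172.0, 4.0], 0.71)]
scene tray [([522.0, -388.0, -5.0], 0.79), ([584.0, 230.0, 215.0], 0.5)]
scene neighbour_a_center []
scene neighbour_b_center []
side rack [([623.0, 157.0, -1.0], 0.59)]
side slot [([625.0, 153.0, 7.0], 0.58)]
side panel_top [([593.0, 235.0, 212.0], 0.77)]
side wing_grip [([631.0, 231.0, 200.0], 0.83)]
side module_center [([626.0, 153.0, 90.0], 0.95), ([402.0, 73.0, 79.0], 0.69), ([419.0, 271.0, 80.0], 0.66)]
side rest_rail [([524.0, 163.0, 67.0], 0.64)]
side mat_top [([555.0, -170.0, 0.0], 0.95), ([316.0, -240.0, 4.0], 0.73)]
side tray [([526.0, -389.0, -3.0], 0.61)]
side neighbour_a_center [([622.0, 106.0, 86.0], 0.63)]
side neighbour_b_center [([620.0, 61.0, 90.0], 0.9), ([590.0, 235.0, 216.0], 0.37)]
['Unreachable', 'camera', 'find_in', 'grip_point_offset', 'observe', 'place_of', 'sign_off', 'silhouettes']
18.700000000000003
```

View pics/a.png

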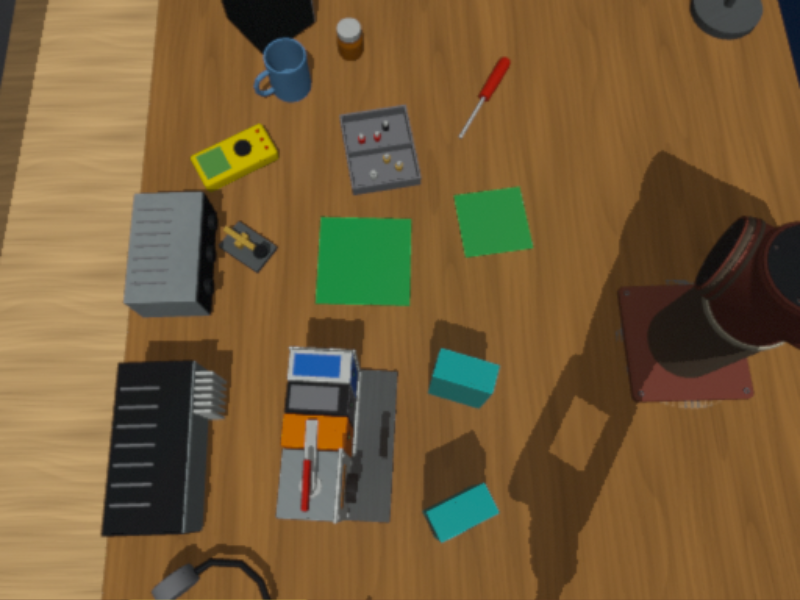

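View pics/b.png

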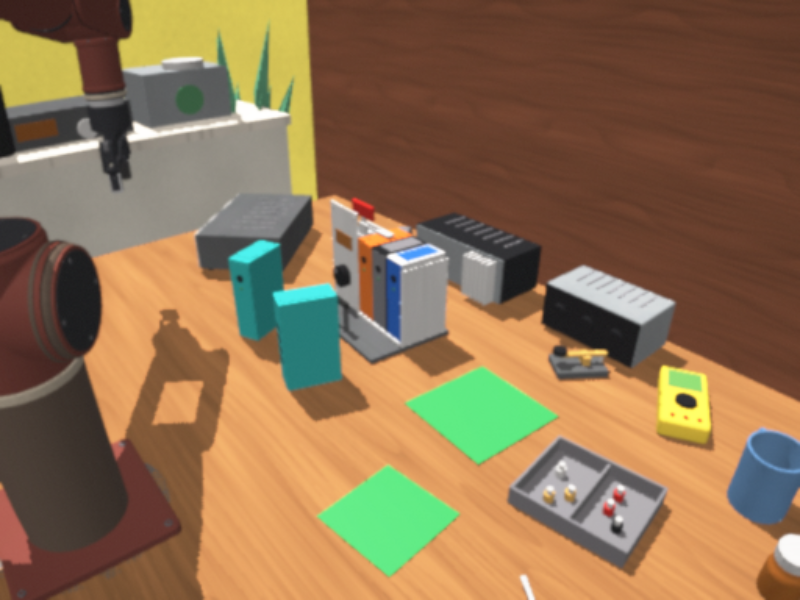

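The scene picture (800-px view) shows the orange module top at (315,432), next to the black one (320,398) and the blue/aluminium one (322,365). The red blade is at (305,485) and the larger green mat at (364,261). There are two turquoise decoys, at (465,377) and (462,512), and a smaller green mat at (493,221). The large mat at about (554,-171) is the one meant. Next I'll measure the rack's yaw and the blade angle.

```bash
python3 - <<'E'
from h import *
c=camera("scene"); P=cloud(c); im=c["color"].astype(int); hsv=cv2.cvtColor(c["color"],cv2.COLOR_RGB2HSV)
X,Y,Z=P[...,0],P[...,1],P[...,2]
reg=(X>480)&(X<720)&(Y>0)&(Y<320)
def rect(m,n):
    p=P[m]; r=cv2.minAreaRect(p[:,:2].astype(np.float32)); print(n,m.sum(),np.round(r[0],1),np.round(r[1],1),round(r[2],2),"z",np.round(np.median(p[:,2]),1), "xr",np.round(np.percentile(p[:,0],[1,99])), "yr",np.round(np.percentile(p[:,1],[1,99])))
H,S,V=hsv[...,0],hsv[...,1],hsv[...,2]
rect(reg&(Z>162)&(Z<172.5)&(Y<175),"tops")
rect(reg&(H>8)&(H<20)&(S>180)&(Z>160)&(Z<176)&(Y<180),"orange top")
rect(reg&((H<6)|(H>174))&(S>150)&(Z>190),"red blade")
rect(reg&(Z>3)&(Z<16),"floor")
rect(reg&(Z>209)&(X<610)&(S<80),"panel")
rect((X>430)&(X<680)&(Y<-50)&(Y>-300)&(H>50)&(H<75)&(S>150)&(Z<10),"mat")
m=reg&((H<6)|(H>174))&(S>150)&(Z>190)
p=P[m][:,:2]; print("pca",np.linalg.svd(p-p.mean(0))[2][0],p.mean(0))
save(c,"crop.png",(170,210,330,350),5)
E
```

```text
tops 1906 [619.5 102.5] [146.7  94.2] 86.12 z 170.5 xr [572. 667.] yr [ 35. 173.]
orange top 717 [623.4 152.6] [48.2 92.9] 85.09 z 170.8 xr [577. 669.] yr [129. 178.]
red blade 137 [629.1 229.2] [62.7  7.7] 87.4 z 213.6 xr [624. 633.] yr [198. 260.]
floor 2821 [599.9 160.6] [239.2 319.3] 0.16 z 10.1 xr [484. 714.] yr [ 15. 315.]
panel 109 [585.3 230.2] [94.5  5.7] 85.48 z 216.5 xr [581. 592.] yr [183. 277.]
mat 3142 [ 552.9 -168.8] [168.4 166.3] 87.3 z 3.9 xr [471. 635.] yr [-251.  -87.]
pca [0.04704623 0.99889271] [628.57856635 228.69405796]
```

View pics/crop.png

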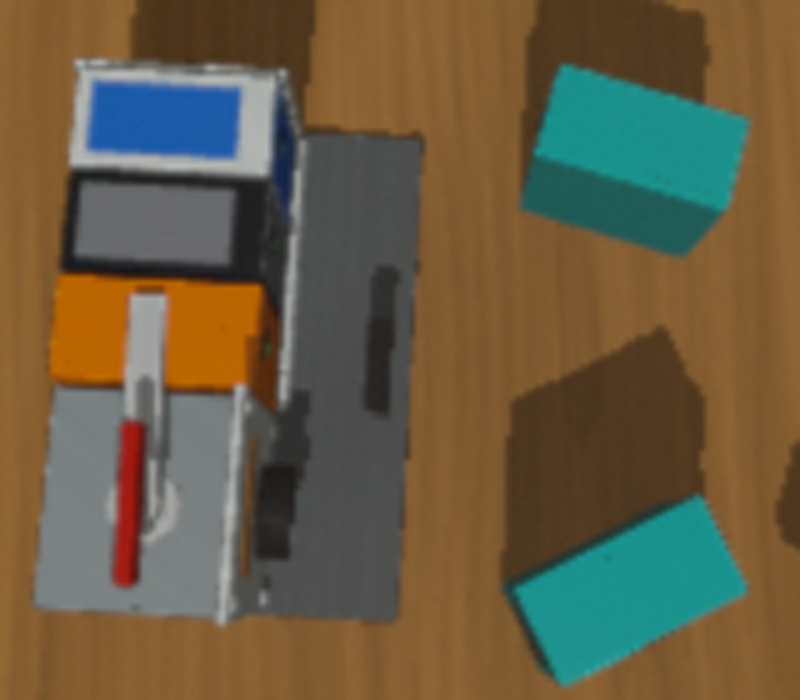

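Two turquoise boxes, at crop (635,160) and (630,590), are the decoys. The orange module in the rack, at crop (160,330), is the one meant. Rack yaw is about -4.3°, the blade is at about 0.03 rad, and the knob axis is at (629,229).

```bash
cat >> h.py <<'E'
O=np.array([624.0,153.5]); A=np.radians(-4.4)
def rk(x,y,z): return [O[0]+x*np.cos(A)-y*np.sin(A),O[1]+x*np.sin(A)+y*np.cos(A),z]
def plan(p,yaw,wps):
    """tool-frame dp (m) and twist (deg) for each call; tool down, yaw = direction of tool y, deg"""
    p=np.array(p,float)
    for q,yw in wps:
        d=np.array(q,float)-p; a=np.radians(yaw); y=np.array([np.cos(a),np.sin(a),0]); z=np.array([np.sin(a),-np.cos(a),0])
        print("to",np.round(q,1),yw,"dp",np.round([-d[2]/1e3,d@y/1e3,d@z/1e3],4),"twist",round(yaw-yw,2),"rows",round(max(np.linalg.norm(d)/41.7,abs(yaw-yw)/7.16),1))
        p=np.array(q,float); yaw=yw
E
python3 - <<'E'
from h import *
print(rk(0,75,200))
plan([281.8,557.8,231.3],63.2,[([420,427,250],30),([545,308,250],-2.7),([629,229,240],-2.7),([629,229,186],-2.7)])
E
```

```text
[np.float64(629.7539271095114), np.float64(228.278956417019), 200]
to [420 427 250] 30 dp [-0.0187 -0.0544  0.1823] twist 33.2 rows 4.6
to [545 308 250] -2.7 dp [-0.      0.0488  0.1656] twist 32.7 rows 4.6
to [629 229 240] -2.7 dp [0.01   0.0876 0.075 ] twist 0.0 rows 2.8
to [629 229 186] -2.7 dp [0.054 0.    0.   ] twist 0.0 rows 1.3
```

Request:
step_arm([
  [-0.004, -0.011, 0.036],
  [-0.008, -0.022, 0.073],
  [-0.012, -0.033, 0.109],
  [-0.016, -0.044, 0.146],
  [-0.019, -0.0545, 0.182],
], twist=[6.7, 13.4, 20, 26.6, 33.2], jaw=[0.025, 0.025, 0.025, 0.025, 0.025], newtons=40)

```text
time_s: 1.57
position: [420.8, 425.9, 250.9]
orientation: [[0.001, 0.869, 0.495], [0.0, 0.495, -0.869], [-1.0, 0.001, -0.0]]
ft_force: [0.2, 1.1, 0.9]
opening: 26.3
```

Request:
step_arm([
  [0, 0.01, 0.033],
  [0, 0.02, 0.066],
  [0, 0.029, 0.1],
  [0, 0.039, 0.133],
  [0, 0.049, 0.166],
], twist=[6.6, 13.2, 19.8, 26.2, 32.7], jaw=[0.025, 0.025, 0.025, 0.025, 0.025])

```text
time_s: 1.98
position: [546.2, 306.4, 250.4]
orientation: [[0.0, 0.999, -0.053], [0.0, -0.053, -0.999], [-1.0, 0.0, -0.0]]
ft_force: [0.0, -0.1, 0.6]
opening: 25.2
```

Request:
step_arm([
  [0, 0.026, 0.023],
  [0.004, 0.052, 0.045],
  [0.008, 0.076, 0.066],
  [0.01, 0.0875, 0.075],
  [0.01, 0.0875, 0.075],
], twist=[0, 0, 0, 0, 0], jaw=[0.025, 0.025, 0.025, 0.025, 0.025])

```text
time_s: 2.4
position: [630.7, 225.8, 239.1]
orientation: [[-0.001, 0.999, -0.051], [-0.001, -0.051, -0.999], [-1.0, -0.001, 0.001]]
ft_force: [-0.4, 0.5, 0.5]
opening: 24.8
```

```bash
python3 - <<'E'
from h import *
c=camera("wrist"); s=observe(); print(s["time_s"],np.round(s["position"],1),np.round(s["orientation"],3).tolist(),s["opening"],np.round(s["q"],2))
for n in ["wing_grip","panel_top"]:
    print(n,[(np.round(w(d["at"],c),1).tolist(),round(d["confidence"],2)) for d in place_of(n,c)[:2]])
P=cloud(c); hsv=cv2.cvtColor(c["color"],cv2.COLOR_RGB2HSV); H,S=hsv[...,0],hsv[...,1]
m=((H<6)|(H>174))&(S>150)&(P[...,2]>208)&(P[...,2]<220); p=P[m][:,:2]; r=cv2.minAreaRect(p.astype(np.float32)); print(r,np.median(P[m][:,2]))
save(c,"w1.png")
E
```

```text
2.45 [629.5 227.6 239.5] [[-0.001, 0.999, -0.05], [-0.0, -0.05, -0.999], [-1.0, -0.001, 0.0]] 25.172095354067338 [0.23 0.32 1.39 0.   1.43 0.28]
wing_grip [([633.7, 226.8, 202.5], 0.59)]
panel_top [([589.0, 229.2, 216.1], 0.74), ([628.2, 230.2, 201.9], 0.74)]
((631.5383911132812, 229.15347290039062), (66.4601058959961, 8.257584571838379), 87.54608917236328) 213.86137548617165
```

View pics/w1.png

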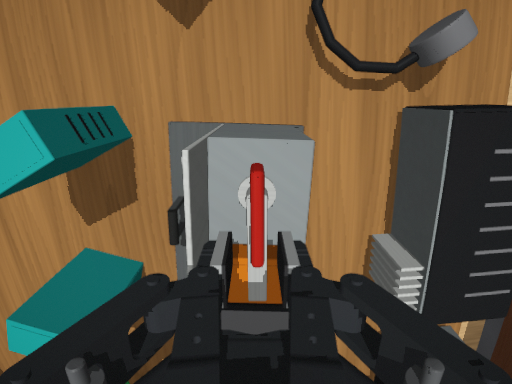

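The wrist view shows the red blade from (257,163) to (257,265), centred between the open fingers. Next: descend, close, turn.

Request:
step_arm([
  [0.02, 0.001, -0.001],
  [0.04, 0.001, -0.001],
  [0.053, 0.001, -0.001],
  [0.053, 0.001, -0.001],
  [0.053, 0.001, -0.001],
], twist=[0, 0, 0, 0, 0], jaw=[0.025, 0.025, 0.025, 0.015, 0.0])

```text
time_s: 2.97
position: [632.3, 230.3, 185.1]
orientation: [[0.006, 0.999, -0.046], [-0.0, -0.046, -0.999], [-1.0, 0.006, -0.0]]
ft_force: [15.2, 3.1, -16.5]
opening: 8.3
```

Request:
step_arm([
  [0, 0, 0],
  [0, 0, 0],
  [0, 0, 0],
  [0, 0, 0],
  [0, 0, 0],
], twist=[0, 0, 0, -5, -11], jaw=[0, 0, 0, 0, 0])

```text
time_s: 3.38
position: [631.8, 230.3, 185.1]
orientation: [[0.004, 0.989, 0.148], [0.0, 0.148, -0.989], [-1.0, 0.004, 0.0]]
ft_force: [16.4, 2.5, -18.3]
opening: 7.9
```

Request:
step_arm([
  [0, 0.002, 0],
  [0, 0.002, 0],
  [0, 0.002, 0],
  [0, 0.002, 0],
  [0, 0.002, 0],
], twist=[-6.8, -13.6, -20.4, -27.2, -34], jaw=[0, 0, 0, 0, 0])

```text
time_s: 3.8
position: [631.1, 229.9, 185.1]
orientation: [[-0.002, 0.735, 0.678], [-0.002, 0.678, -0.735], [-1.0, -0.003, -0.0]]
ft_force: [4.4, -2.2, -11.2]
opening: 8.1
```

Request:
step_arm([
  [0, 0, 0],
  [0, 0, 0],
  [0, 0, 0],
  [0, 0, 0],
  [0, 0, 0],
], twist=[-6.8, -13.6, -20.4, -27.2, -34], jaw=[0, 0, 0, 0, 0])

```text
time_s: 4.22
position: [630.6, 228.9, 185.0]
orientation: [[-0.003, 0.231, 0.973], [-0.004, 0.973, -0.231], [-1.0, -0.004, -0.003]]
ft_force: [1.8, -5.0, -10.8]
opening: 8.1
```

Request:
step_arm([
  [0, 0, 0],
  [0, 0, 0],
  [0, 0, 0],
  [0, 0, 0],
  [0, 0, 0],
], twist=[-6.8, -13.6, -20.4, -27.2, -34], jaw=[0, 0, 0, 0, 0])

```text
time_s: 4.63
position: [630.8, 228.0, 185.1]
orientation: [[-0.003, -0.352, 0.936], [-0.005, 0.936, 0.352], [-1.0, -0.003, -0.005]]
ft_force: [0.5, -8.0, -9.4]
opening: 8.3
```

```bash
python3 - <<'E'
from h import *
s=observe(); print(s["time_s"],np.round(s["position"],1),np.round(s["ft_force"],1),np.round(s["ft_torque"],2),np.round(s["q"],2),s["opening"])
R=np.array(s["orientation"]); print("yaw",np.degrees(np.arctan2(R[1,1],R[0,1])))
E
```

```text
4.6333 [630.8 228.  185.1] [ 0.5 -8.  -9.4] [-1.25 -0.36 -0.11] [ 0.23  0.36  1.44 -0.    1.34 -1.7 ] 8.260282778564365
yaw 110.62490953412618
```

Request:
step_arm([
  [0, 0, 0],
  [0, 0, 0],
  [0, 0, 0],
  [0, 0, 0],
  [0, 0, 0],
], twist=[-6, -12, -18, -24, -30], jaw=[0, 0, 0, 0, 0])

```text
time_s: 5.05
position: [631.3, 227.3, 185.1]
orientation: [[-0.002, -0.772, 0.635], [-0.006, 0.635, 0.772], [-1.0, -0.002, -0.006]]
ft_force: [3.7, -11.2, -9.9]
opening: 8.1
```

Request:
step_arm([
  [0, 0, 0],
  [0, 0, 0],
  [0, 0, 0],
  [0, 0, 0],
  [0, 0, 0],
], twist=[-2, -4, -6, -8, -9], jaw=[0, 0, 0, 0, 0])

```text
time_s: 5.47
position: [631.4, 227.2, 185.2]
orientation: [[-0.002, -0.859, 0.512], [-0.005, 0.512, 0.859], [-1.0, -0.0, -0.006]]
ft_force: [2.5, -10.1, -9.7]
opening: 8.1
```

```bash
python3 - <<'E'
from h import *
s=observe(); print(s["time_s"],np.round(s["position"],1),np.round(s["ft_force"],1),np.round(s["ft_torque"],2),np.round(s["q"],2),s["opening"])
R=np.array(s["orientation"]); print("yaw",np.degrees(np.arctan2(R[1,1],R[0,1])))
E
```

```text
5.4667 [631.4 227.2 185.2] [  2.5 -10.1  -9.7] [-1.35 -0.78 -1.74] [ 0.23  0.36  1.44 -0.    1.34 -2.37] 8.12444112434769
yaw 149.18796043980115
```

Request:
step_arm([
  [0, 0, 0],
  [0, 0, 0],
  [-0.01, 0, 0],
  [-0.04, 0, 0],
  [-0.07, 0, 0],
], twist=[3, 3, 3, 3, 3], jaw=[0.025, 0.025, 0.025, 0.025, 0.025])

```text
time_s: 5.88
position: [630.7, 230.7, 257.7]
orientation: [[-0.003, -0.833, 0.553], [-0.0, 0.553, 0.833], [-1.0, 0.002, -0.002]]
ft_force: [1.2, -0.1, 1.0]
opening: 25.1
```

```bash
sed -i 's/^O=.*;/O=np.array([625.0,153.7]);/' h.py; python3 - <<'E'
from h import *
c=camera("scene"); save(c,"s2.png",(150,200,350,350),4)
P=cloud(c); hsv=cv2.cvtColor(c["color"],cv2.COLOR_RGB2HSV); H,S=hsv[...,0],hsv[...,1]
c=camera("wrist"); P=cloud(c); hsv=cv2.cvtColor(c["color"],cv2.COLOR_RGB2HSV); H,S=hsv[...,0],hsv[...,1]
m=((H<6)|(H>174))&(S>150)&(P[...,2]>208)&(P[...,2]<220); print(cv2.minAreaRect(P[m][:,:2].astype(np.float32)))
m=(H>8)&(H<20)&(S>180)&(P[...,2]>160)&(P[...,2]<176)&(P[...,0]>550); print("orange",cv2.minAreaRect(P[m][:,:2].astype(np.float32)))
s=observe(); R=np.array(s["orientation"]); y=np.degrees(np.arctan2(R[1,1],R[0,1])); print(s["position"],y,s["time_s"])
plan(s["position"],y,[(rk(30,40,250),116),(rk(68,0,250),85.6),(rk(68,0,155),85.6)])
E
```

```text
((631.174072265625, 227.45535278320312), (66.05300903320312, 8.372359275817871), 54.13151168823242)
orange ((625.3430786132812, 153.4145050048828), (46.01506042480469, 92.36903381347656), 85.43592834472656)
[634.97647304 231.79489711 266.4942982 ] 146.43908288884626 5.9833
to [658.  191.3 250. ] 116 dp [ 0.0165 -0.0416 -0.021 ] twist 30.44 rows 4.3
to [692.8 148.5 250. ] 85.6 dp [-0.     -0.0537  0.0125] twist 30.4 rows 4.2
to [692.8 148.5 155. ] 85.6 dp [0.095 0.    0.   ] twist 0.0 rows 2.3
```

View pics/s2.png

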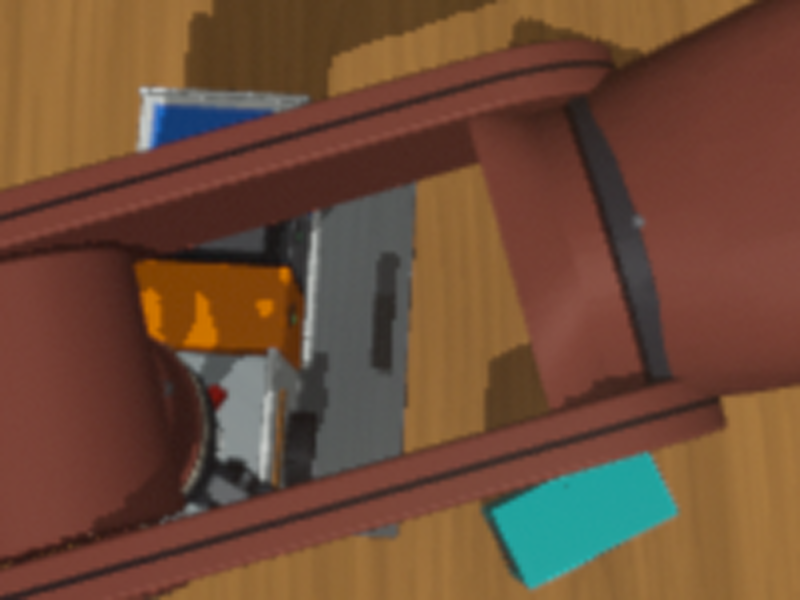

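The knob is at its stop: the blade now lies at 54.1°, and 54.6° was expected for 2.6 rad. In the crop the red tip is at (215,397) and the tab is off the orange top. Next I go behind the module.

Request:
step_arm([
  [0.002, -0.009, -0.004],
  [0.004, -0.018, -0.007],
  [0.006, -0.027, -0.011],
  [0.007, -0.035, -0.015],
  [0.007, -0.043, -0.018],
], twist=[6, 12, 18, 24, 30.3], jaw=[0, 0, 0, 0, 0])

```text
time_s: 6.4
position: [657.8, 191.6, 251.2]
orientation: [[0.001, -0.436, 0.9], [0.0, 0.9, 0.436], [-1.0, -0.0, 0.001]]
ft_force: [0.3, 0.5, -0.0]
opening: -0.1
```

Request:
step_arm([
  [0, -0.011, 0.003],
  [0, -0.022, 0.005],
  [0, -0.033, 0.008],
  [0, -0.044, 0.01],
  [0, -0.054, 0.0125],
], twist=[6, 12, 18, 24, 30.4], jaw=[0, 0, 0, 0, 0])

```text
time_s: 6.82
position: [693.1, 148.5, 251.6]
orientation: [[0.001, 0.08, 0.997], [0.0, 0.997, -0.08], [-1.0, 0.0, 0.001]]
ft_force: [1.0, -0.4, 0.7]
opening: 0.4
```

Request:
step_arm([
  [0, 0, 0],
  [0, 0, 0],
  [0, 0, 0],
  [0, 0, 0],
  [0, 0, 0],
], twist=[0, 0, 0, 0, 0], jaw=[0, 0, 0, 0, 0])

```text
time_s: 7.23
position: [692.3, 149.0, 250.6]
orientation: [[0.0, 0.074, 0.997], [0.0, 0.997, -0.074], [-1.0, 0.0, 0.0]]
ft_force: [-0.1, 0.5, -0.2]
opening: -0.1
```

```bash
python3 - <<'E'
from h import *
c=camera("wrist");save(c,"w2.png")
s=observe(); R=np.array(s["orientation"]); y=np.degrees(np.arctan2(R[1,1],R[0,1])); print(s["position"],y,s["time_s"],s["opening"])
P=cloud(c); hsv=cv2.cvtColor(c["color"],cv2.COLOR_RGB2HSV); H,S=hsv[...,0],hsv[...,1]
m=(H>8)&(H<20)&(S>180)&(P[...,2]>160)&(P[...,2]<176)&(P[...,0]>550); print("orange",cv2.minAreaRect(P[m][:,:2].astype(np.float32)))
plan(s["position"],y,[(rk(68,0,155),85.6)])
print("arc"); 
for f in [0,5,10,15,20,25,30,35,40]:
    a=np.radians(f); x=-46+92*np.cos(a)-145*np.sin(a); z=10+92*np.sin(a)+145*np.cos(a); print(f,round(x+11-68),round(z-155))
E
```

```text
[692.40227816 148.86484767 250.54921682] 85.71339387594013 7.2833 0.24668475167697235
orange ((625.0073852539062, 153.4043731689453), (45.941925048828125, 92.24446105957031), 85.41751098632812)
to [692.8 148.5 155. ] 85.6 dp [ 0.0955 -0.0004  0.0004] twist 0.11 rows 2.3
arc
0 -11 0
5 -24 7
10 -38 14
15 -52 19
20 -66 23
25 -81 25
30 -96 27
35 -111 27
40 -126 25
```

View pics/w2.png

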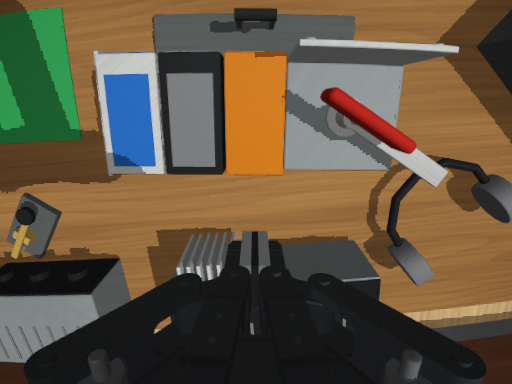

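The wrist view shows the orange module's back edge at (255,175) and the shut fingers centred behind it at (255,240). The knob is open, with the tab pointing back and to the left. Now I descend and pull.

Request:
step_arm([
  [0.03, 0, 0],
  [0.06, 0, 0],
  [0.085, 0, 0],
  [0.095, 0, 0],
  [0.095, 0, 0],
], twist=[0, 0, 0, 0, 0], jaw=[0, 0, 0, 0, 0])

```text
time_s: 7.7
position: [690.3, 148.2, 151.3]
orientation: [[-0.007, 0.076, 0.997], [-0.001, 0.997, -0.076], [-1.0, -0.001, -0.007]]
ft_force: [-0.6, 0.1, 0.2]
opening: 0.1
```

Request:
step_arm([
  [0, 0, -0.005],
  [0, 0, -0.01],
  [-0.003, 0, -0.016],
  [-0.006, 0, -0.022],
  [-0.009, 0, -0.029],
], twist=[0, 0, 0, 0, 0], jaw=[0, 0, 0, 0, 0])

```text
time_s: 8.12
position: [664.7, 150.6, 167.1]
orientation: [[0.005, 0.077, 0.997], [0.0, 0.997, -0.077], [-1.0, 0.001, 0.004]]
ft_force: [2.3, 0.6, 3.1]
opening: -0.3
```

Request:
step_arm([
  [-0.003, 0, -0.006],
  [-0.006, 0, -0.012],
  [-0.008, 0, -0.018],
  [-0.01, 0, -0.024],
  [-0.012, 0, -0.029],
], twist=[0, 0, 0, 0, 0], jaw=[0, 0, 0, 0, 0])

```text
time_s: 8.53
position: [634.0, 152.7, 176.4]
orientation: [[-0.001, 0.077, 0.997], [0.0, 0.997, -0.077], [-1.0, -0.0, -0.001]]
ft_force: [1.5, -0.9, 1.2]
opening: 0.4
```

Request:
step_arm([
  [-0.001, 0, -0.005],
  [-0.002, 0, -0.01],
  [-0.003, 0, -0.015],
  [-0.004, 0, -0.02],
  [-0.005, 0, -0.025],
], twist=[0, 0, 0, 0, 0], jaw=[0, 0, 0, 0, 0])

```text
time_s: 8.95
position: [609.0, 154.5, 180.7]
orientation: [[-0.001, 0.077, 0.997], [-0.0, 0.997, -0.077], [-1.0, -0.0, -0.001]]
ft_force: [0.4, 0.1, -0.4]
opening: -0.2
```

```bash
python3 - <<'E'
from h import *
c=camera("side");save(c,"s3.png",(180,90,330,240),4)
s=observe(); print(s["position"],s["time_s"],s["ft_force"])
E
```

```text
[608.30500838 154.70061946 180.87490135] 9.0 [-0.72403731 -0.18657103 -0.12500759]
```

View pics/s3.png

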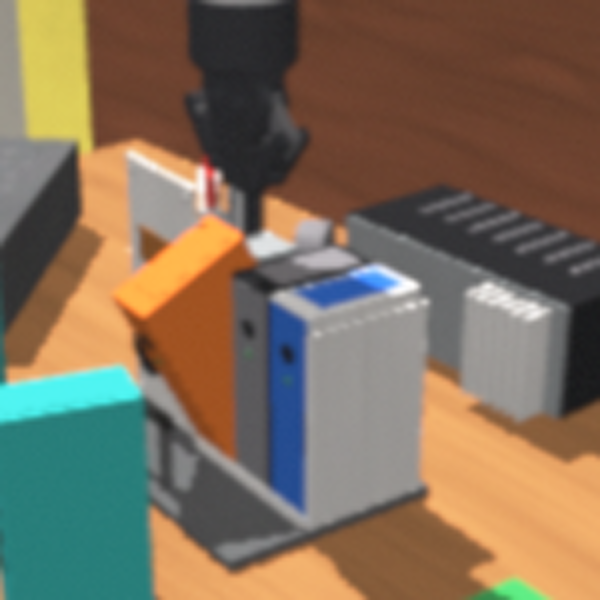

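The orange module, crop (185,270), is tipped about 27° with the neighbours still standing. I keep pulling.

Request:
step_arm([
  [0, 0, -0.005],
  [-0.001, 0, -0.01],
  [-0.001, 0, -0.015],
  [-0.002, 0, -0.02],
  [-0.002, 0, -0.025],
], twist=[0, 0, 0, 0, 0], jaw=[0, 0, 0, 0, 0])

```text
time_s: 9.42
position: [584.5, 156.5, 183.3]
orientation: [[-0.0, 0.077, 0.997], [0.0, 0.997, -0.077], [-1.0, 0.0, -0.0]]
ft_force: [-0.5, 0.1, -0.4]
opening: -0.0
```

Request:
step_arm([
  [0, 0, 0],
  [0, 0, 0],
  [0, 0, 0],
  [-0.03, 0, 0.0],
  [-0.06, 0, 0],
], twist=[0, 0, 0, 0, 0], jaw=[0, 0, 0, 0, 0])

```text
time_s: 9.83
position: [583.5, 156.2, 241.3]
orientation: [[-0.006, 0.077, 0.997], [-0.001, 0.997, -0.077], [-1.0, -0.001, -0.006]]
ft_force: [1.3, -0.7, 0.2]
opening: -0.1
```

Request:
step_arm([
  [0, 0, 0.01],
  [0, 0, 0.02],
  [0, 0, 0.03],
  [0, 0, 0.04],
  [0, 0, 0.04],
], twist=[0, 0, 0, 0, 0], jaw=[0.08, 0.08, 0.08, 0.08, 0.08])

```text
time_s: 10.25
position: [626.3, 153.0, 243.1]
orientation: [[0.001, 0.077, 0.997], [-0.0, 0.997, -0.077], [-1.0, -0.0, 0.001]]
ft_force: [-0.0, -0.4, -0.2]
opening: 60.3
```

```bash
python3 - <<'E'
from h import *
s=observe(); print(s["position"],s["time_s"],s["ft_force"])
c=camera("wrist");save(c,"w3.png")
P=cloud(c); hsv=cv2.cvtColor(c["color"],cv2.COLOR_RGB2HSV); H,S=hsv[...,0],hsv[...,1]
m=(H>6)&(H<20)&(S>180)&(P[...,2]>40)&(P[...,2]<210)&(P[...,0]>440)&(P[...,0]<680)&(P[...,1]>110)&(P[...,1]<190)
Q=P[m]; d=Q[:,:2]-O; x=d@[np.cos(A),np.sin(A)]; y=d@[-np.sin(A),np.cos(A)]; z=Q[:,2]
print(m.sum(),np.percentile(y,[1,50,99]))
for lo in range(-170,40,12):
    k=(x>=lo)&(x<lo+12)
    if k.sum()>20: print(lo+6,k.sum(),np.round(np.percentile(z[k],[5,50,95])),np.round(np.percentile(y[k],[3,97])))
c=camera("side");save(c,"s4.png",(180,90,330,240),4)
E
```

```text
[626.31324544 152.95300517 243.10452326] 10.25 [-0.02979152 -0.41366484 -0.24063248]
10312 [-21.98895027   0.2561337   22.45238192]
-152 146 [126. 128. 130.] [-20.  21.]
-140 702 [130. 135. 141.] [-20.  22.]
-128 806 [142. 147. 153.] [-20.  22.]
-116 900 [153. 159. 164.] [-21.  22.]
-104 1009 [165. 170. 175.] [-21.  22.]
-92 1163 [176. 181. 186.] [-21.  21.]
-80 1275 [181. 187. 189.] [-21.  21.]
-68 1008 [169. 175. 180.] [-21.  21.]
-56 816 [156. 162. 168.] [-21.  22.]
-44 592 [143. 148. 155.] [-22.  21.]
-32 461 [130. 135. 142.] [-22.  21.]
-20 383 [118. 124. 129.] [-22.  21.]
-8 339 [105. 112. 117.] [-22.  21.]
4 348 [ 93.  98. 104.] [-22.  21.]
16 290 [80. 86. 91.] [-22.  21.]
28 73 [76. 77. 79.] [-22.  20.]
```

View pics/s4.png

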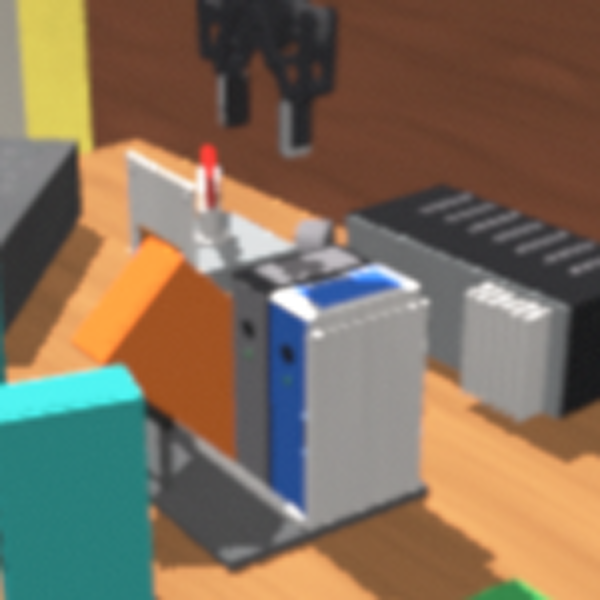

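The module leans at about 43.5° on the rail: its top-back corner is at rack (-85, 190), and the neighbours are upright. I'll take it by the sides high on its centre line, at rack x about -106.

Request:
step_arm([
  [0, 0, -0.03],
  [0, 0, -0.06],
  [0, 0, -0.09],
  [0, 0, -0.106],
  [0, 0, -0.106],
], twist=[0, 0, 0, 0, 0], jaw=[0.082, 0.082, 0.082, 0.082, 0.082])

```text
time_s: 10.77
position: [516.0, 162.2, 243.3]
orientation: [[-0.001, 0.075, 0.997], [0.0, 0.997, -0.075], [-1.0, 0.0, -0.001]]
ft_force: [-0.0, 0.1, 0.1]
opening: 82.0
```

Request:
step_arm([
  [0.03, 0, 0],
  [0.06, 0, 0],
  [0.085, 0, 0],
  [0.105, 0, 0],
  [0.117, 0, 0],
], twist=[0, 0, 0, 0, 0], jaw=[0.082, 0.082, 0.082, 0.082, 0.082])

```text
time_s: 11.18
position: [518.1, 161.2, 123.6]
orientation: [[-0.003, 0.077, 0.997], [-0.001, 0.997, -0.077], [-1.0, -0.001, -0.003]]
ft_force: [0.2, 0.3, 0.9]
opening: 82.1
```

Request:
step_arm([
  [0, 0, 0],
  [0, 0, 0],
  [0, 0, 0],
  [0, 0, 0],
  [0, 0, 0],
], twist=[0, 0, 0, 0, 0], jaw=[0.06, 0.05, 0.04, 0.04, 0.04], newtons=25)

```text
time_s: 11.6
position: [520.5, 161.7, 128.1]
orientation: [[0.003, 0.077, 0.997], [0.0, 0.997, -0.077], [-1.0, 0.001, 0.003]]
ft_force: [0.2, 0.2, 2.1]
opening: 45.3
```

```bash
python3 - <<'E'
from h import *
s=observe(); print(np.round(s["position"],1),s["time_s"],np.round(s["ft_force"],1),np.round(s["ft_torque"],2),s["opening"])
E
```

```text
[520.5 161.7 128.1] 11.6 [0.2 0.2 2.1] [-0.05 -0.02 -0.1 ] 45.33919383795067
```

Request:
step_arm([
  [0, 0, 0],
  [-0.005, 0, 0],
  [-0.015, 0, 0],
  [-0.03, 0, 0],
  [-0.045, 0, 0],
], twist=[0, 0, 0, 0, 0], jaw=[0.04, 0.04, 0.04, 0.04, 0.04])

```text
time_s: 12.02
position: [517.7, 161.3, 170.8]
orientation: [[-0.004, 0.077, 0.997], [-0.001, 0.997, -0.077], [-1.0, -0.001, -0.004]]
ft_force: [0.3, 0.4, -5.1]
opening: 45.9
```

Request:
step_arm([
  [-0.015, 0, 0],
  [-0.03, 0, 0],
  [-0.05, 0, 0],
  [-0.07, 0, 0],
  [-0.09, 0, 0],
], twist=[0, 0, 0, 0, 0], jaw=[0.04, 0.04, 0.04, 0.04, 0.04])

```text
time_s: 12.43
position: [518.1, 161.4, 261.7]
orientation: [[-0.003, 0.077, 0.997], [-0.0, 0.997, -0.077], [-1.0, -0.0, -0.003]]
ft_force: [0.4, 0.6, -5.1]
opening: 45.6
```

Request:
step_arm([
  [-0.02, 0, 0],
  [-0.04, 0, 0],
  [-0.06, 0, 0],
  [-0.075, 0, 0],
  [-0.08, 0, 0],
], twist=[0, 0, 0, 0, 0], jaw=[0.04, 0.04, 0.04, 0.04, 0.04])

```text
time_s: 12.85
position: [519.5, 161.7, 344.3]
orientation: [[0.003, 0.077, 0.997], [0.001, 0.997, -0.077], [-1.0, 0.001, 0.003]]
ft_force: [-0.5, 0.1, -4.8]
opening: 45.6
```

```bash
python3 - <<'E'
from h import *
s=observe(); print(np.round(s["position"],1),s["time_s"],np.round(s["ft_force"],1),np.round(s["ft_torque"],2),s["opening"])
c=camera("side");save(c,"s5.png",(100,40,340,240),3)
E
```

```text
[519.5 161.7 344.3] 12.85 [-0.5  0.1 -4.8] [ 0.01  0.22 -0.04] 45.62499216042568
```

View pics/s5.png

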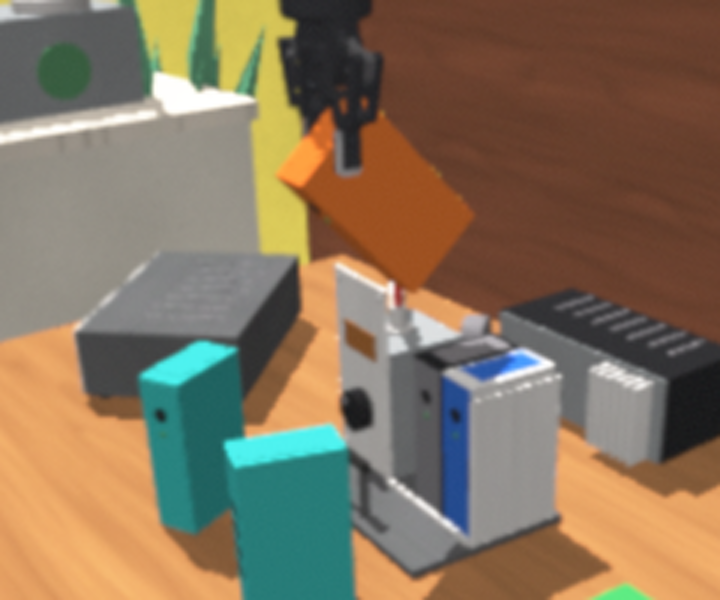

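The module is held at its 44° lean with the rack clear. I carry it above the mat with the lightest grip.

Request:
step_arm([
  [0, -0.015, 0],
  [0, -0.04, -0.002],
  [0, -0.07, -0.003],
  [0, -0.1, -0.004],
  [0, -0.13, -0.005],
], twist=[0, 0, 0, 0, 0], jaw=[0.04, 0.04, 0.04, 0.04, 0.04], newtons=25)

```text
time_s: 13.32
position: [502.9, 31.4, 339.4]
orientation: [[-0.003, 0.076, 0.997], [0.0, 0.997, -0.076], [-1.0, -0.0, -0.003]]
ft_force: [0.3, 0.2, -5.6]
opening: 45.4
```

Request:
step_arm([
  [0, -0.03, -0.002],
  [0, -0.06, -0.004],
  [0, -0.09, -0.006],
  [0, -0.12, -0.008],
  [0, -0.145, -0.009],
], twist=[0, 0, 0, 0, 0], jaw=[0.04, 0.04, 0.04, 0.04, 0.04])

```text
time_s: 13.73
position: [482.6, -113.2, 339.5]
orientation: [[-0.003, 0.077, 0.997], [0.001, 0.997, -0.077], [-1.0, 0.0, -0.003]]
ft_force: [1.0, 0.6, -4.6]
opening: 45.2
```

Request:
step_arm([
  [0.01, -0.02, 0],
  [0.03, -0.035, 0],
  [0.055, -0.045, 0],
  [0.08, -0.053, 0],
  [0.1, -0.054, 0],
], twist=[0, 0, 0, 0, 0], jaw=[0.04, 0.04, 0.04, 0.04, 0.04])

```text
time_s: 14.15
position: [478.0, -166.2, 237.6]
orientation: [[-0.004, 0.078, 0.997], [0.001, 0.997, -0.078], [-1.0, 0.001, -0.005]]
ft_force: [0.7, 0.2, -6.5]
opening: 45.5
```

Request:
step_arm([
  [0.025, 0, 0],
  [0.05, 0, 0],
  [0.075, 0, 0],
  [0.09, 0, 0],
  [0.1, 0, 0],
], twist=[0, 0, 0, 0, 0], jaw=[0.04, 0.04, 0.04, 0.04, 0.04], newtons=20)

```text
time_s: 14.57
position: [477.3, -164.1, 137.2]
orientation: [[-0.006, 0.077, 0.997], [0.003, 0.997, -0.077], [-1.0, 0.003, -0.006]]
ft_force: [-1.4, -0.1, -5.4]
opening: 46.0
```

```bash
cat >> h.py <<'E'
def tilt(c,xr=(350,720),yr=(-260,-80),zmin=8):
    """orange module: principal axes from the mask, in side-face pixels -> top face and back face corners"""
    P=cloud(c); hsv=cv2.cvtColor(c["color"],cv2.COLOR_RGB2HSV); H,S=hsv[...,0],hsv[...,1]
    m=(H>6)&(H<20)&(S>180)&(P[...,0]>xr[0])&(P[...,0]<xr[1])&(P[...,1]>yr[0])&(P[...,1]<yr[1])&(P[...,2]>zmin)
    n,l,st,_=cv2.connectedComponentsWithStats(m.astype(np.uint8)); k=1+np.argmax(st[1:,4]); Q=P[l==k]
    a=A; uz=np.c_[Q[:,0]*np.cos(a)+Q[:,1]*np.sin(a),Q[:,2]]
    yy=-Q[:,0]*np.sin(a)+Q[:,1]*np.cos(a)
    r=cv2.minAreaRect(uz.astype(np.float32)); print("uz rect",np.round(r[0],1),np.round(r[1],1),round(r[2],1),"zmin/max",np.round(np.percentile(Q[:,2],[.5,99.5]),1),"v",np.round(np.percentile(yy,[1,99]),1),len(Q)); return Q
def st():
    s=observe(); R=np.array(s["orientation"]); print(np.round(s["position"],1),"yaw",round(float(np.degrees(np.arctan2(R[1,1],R[0,1]))),1),"t",s["time_s"],"F",np.round(s["ft_force"],1),"M",np.round(s["ft_torque"],2),"op",round(s["opening"],1)); return s
E
python3 - <<'E'
from h import *
st(); c=camera("side"); tilt(c); tilt(camera("scene")); st(); print(np.round(rk(0,0,0)))
E
```

```text
[ 477.3 -164.1  137.2] yaw 85.6 t 14.5667 F [-1.4 -0.1 -5.4] M [ 0.02  0.25 -0.02] op 46.0
uz rect [529.9 108.7] [ 89.2 161.3] 43.4 zmin/max [ 30.4 182.3] v [-150.9 -106.3] 1857
uz rect [512.9 139.5] [130.  236.9] 27.4 zmin/max [ 35.8 200. ] v [-148.4 -102.8] 1464
[ 477.7 -164.3  138.3] yaw 85.6 t 14.6667 F [ 0.8 -0.6 -4.2] M [-0.    0.23 -0.05] op 45.7
[625. 154.   0.]
```

The side camera gives a 43.4° tilt, with the bottom edge 16 mm above the mat. A gentle shake at the lightest grip should let it swing down between the pads.

Request:
step_arm([
  [0, 0, 0.012],
  [0, 0, -0.002],
  [0, 0, 0.012],
  [0, 0, -0.002],
  [0, 0, 0.0],
], twist=[0, 0, 0, 0, 0], jaw=[0.04, 0.04, 0.04, 0.04, 0.04], newtons=20)

```text
time_s: 15.08
position: [479.0, -165.3, 141.8]
orientation: [[-0.001, 0.076, 0.997], [0.0, 0.997, -0.076], [-1.0, -0.0, -0.001]]
ft_force: [-0.6, 0.8, -5.4]
opening: 45.7
```

```bash
python3 - <<'E'
from h import *
c=camera("side"); tilt(c); st()
E
```

```text
uz rect [527.3 110.7] [ 90.5 158.6] 38.9 zmin/max [ 31. 184.] v [-152.1 -107.3] 1919
[ 480.3 -165.6  142.2] yaw 85.6 t 15.1333 F [ 0.1 -0.3 -5.5] M [ 0.01  0.28 -0.01] op 45.4
```

Request:
step_arm([
  [-0.008, 0, 0.016],
  [-0.008, 0, -0.01],
  [-0.008, 0, 0.016],
  [-0.008, 0, -0.01],
  [-0.008, 0, 0.016],
], twist=[0, 0, 0, 0, 0], jaw=[0.04, 0.04, 0.04, 0.04, 0.04])

```text
time_s: 15.55
position: [484.1, -161.9, 141.7]
orientation: [[-0.02, 0.077, 0.997], [0.009, 0.997, -0.077], [-1.0, 0.007, -0.021]]
ft_force: [-4.1, 1.3, -9.9]
opening: 45.7
```

Request:
step_arm([
  [0, 0, -0.026],
  [0, 0, 0],
  [0, 0, -0.026],
  [0, 0, 0],
  [0, 0, -0.013],
], twist=[0, 0, 0, 0, 0], jaw=[0.04, 0.04, 0.04, 0.04, 0.04])

```text
time_s: 15.97
position: [484.2, -165.0, 145.9]
orientation: [[-0.002, 0.077, 0.997], [0.003, 0.997, -0.077], [-1.0, 0.003, -0.002]]
ft_force: [0.0, -1.0, -3.8]
opening: 45.6
```

```bash
python3 - <<'E'
from h import *
c=camera("side"); tilt(c); st()
E
```

```text
uz rect [499.5 115.3] [ 91.4 194.2] 12.6 zmin/max [ 17.1 179.9] v [-151.5 -108.3] 2180
[ 481.6 -165.   147.4] yaw 85.6 t 16.0167 F [-0.2  0.3 -5.9] M [0.02 0.11 0.02] op 45.8
```

Request:
step_arm([
  [0, 0, 0.012],
  [0, 0, -0.012],
  [0, 0, 0.012],
  [0, 0, -0.012],
  [0, 0, 0],
], twist=[0, 0, 0, 0, 0], jaw=[0.04, 0.04, 0.04, 0.04, 0.04])

```text
time_s: 16.43
position: [477.6, -163.6, 145.6]
orientation: [[-0.01, 0.077, 0.997], [0.004, 0.997, -0.077], [-1.0, 0.004, -0.011]]
ft_force: [-2.8, 0.6, -6.6]
opening: 45.9
```

Request:
step_arm([
  [0, 0, 0.02],
  [0, 0, 0.05],
  [0, 0, 0.07],
  [0, 0, 0.07],
  [0, 0, 0.07],
], twist=[0, 0, 0, 0, 0], jaw=[0.04, 0.04, 0.04, 0.04, 0.04])

```text
time_s: 16.85
position: [554.5, -171.4, 150.5]
orientation: [[0.002, 0.076, 0.997], [-0.001, 0.997, -0.076], [-1.0, -0.001, 0.002]]
ft_force: [-0.4, 0.6, -5.2]
opening: 45.6
```

```bash
python3 - <<'E'
from h import *
c=camera("side"); tilt(c,zmin=25); save(c,"s6.png",(200,100,400,300),3); st()
c=camera("scene"); tilt(c,zmin=25); st()
E
```

```text
uz rect [564.7 119. ] [ 94.6 193.4] 10.7 zmin/max [ 26.4 183.4] v [-151.9 -108.6] 2099
[ 553.4 -171.1  150. ] yaw 85.6 t 16.9 F [-1.2  0.4 -5.5] M [-0.06  0.09  0.02] op 45.9
uz rect [560.4 151.3] [ 92.4 257.4] 9.2 zmin/max [ 27.3 232.3] v [-149.1  -99. ] 1026
[ 552.8 -171.   149.8] yaw 85.6 t 16.95 F [-0.5  0.3 -6.3] M [-0.01  0.1  -0.01] op 45.5
```

View pics/s6.png

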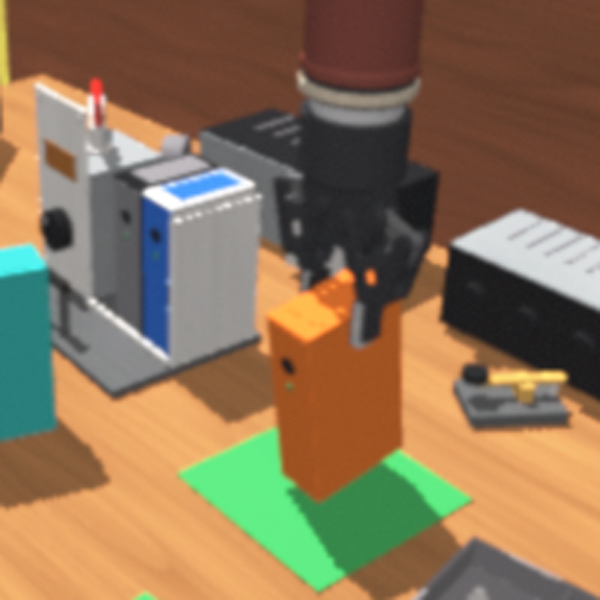

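In the side crop the module is nearly upright over the mat, with its front-bottom edge at (320,500). The moment suggests about 12-15° remains. I set the front edge down, then push back over it.

Request:
step_arm([
  [0, 0, -0.012],
  [0, 0.002, -0.024],
  [0.006, 0.002, -0.024],
  [0.012, 0.002, -0.024],
  [0.015, 0.002, -0.024],
], twist=[0, 0, 0, 0, 0], jaw=[0.04, 0.04, 0.04, 0.04, 0.04])

```text
time_s: 17.37
position: [532.1, -168.1, 137.7]
orientation: [[0.008, 0.077, 0.997], [-0.002, 0.997, -0.077], [-1.0, -0.002, 0.008]]
ft_force: [3.0, 2.5, 17.4]
opening: 45.8
```

Request:
step_arm([
  [0.001, 0, 0],
  [0.002, 0, 0],
  [0.003, 0, 0],
  [0.004, 0, 0],
  [0.005, 0, 0],
], twist=[0, 0, 0, 0, 0], jaw=[0.04, 0.04, 0.04, 0.04, 0.04])

```text
time_s: 17.78
position: [535.8, -168.7, 136.6]
orientation: [[0.016, 0.077, 0.997], [-0.004, 0.997, -0.077], [-1.0, -0.003, 0.016]]
ft_force: [5.3, 4.3, 22.7]
opening: 45.4
```

```bash
python3 - <<'E'
from h import *
st(); tilt(camera("side"),zmin=25)
E
```

```text
[ 535.8 -168.7  136.6] yaw 85.6 t 17.7833 F [ 5.3  4.3 22.7] M [ 1.26 -0.55 -0.04] op 45.4
uz rect [543.9 111.4] [ 92.3 180.8] 5.7 zmin/max [ 25.7 168.5] v [-150.6 -107.1] 2003
```

Request:
step_arm([
  [0, 0, 0.004],
  [0, 0, 0.008],
  [0, 0, 0.012],
  [0, 0, 0.015],
  [0, 0, 0.015],
], twist=[0, 0, 0, 0, 0], jaw=[0.04, 0.04, 0.04, 0.04, 0.04])

```text
time_s: 18.25
position: [548.0, -169.2, 133.1]
orientation: [[0.009, 0.077, 0.997], [-0.002, 0.997, -0.077], [-1.0, -0.002, 0.009]]
ft_force: [3.4, 2.2, 11.0]
opening: 45.4
```

```bash
python3 - <<'E'
from h import *
st(); Q=tilt(camera("side"),zmin=25)
# front face (low u) line: u at several heights
u=Q[:,0]*np.cos(A)+Q[:,1]*np.sin(A); z=Q[:,2]
for a in range(30,170,20):
    k=abs(z-a)<4; print(a,k.sum(),np.round(np.percentile(u[k],[2,98]),1) if k.sum() else '')
E
```

```text
[ 548.  -169.2  133.1] yaw 85.6 t 18.25 F [ 3.4  2.2 11. ] M [ 0.51 -0.16 -0.04] op 45.4
uz rect [552.5 111.5] [ 92.8 174.5] 1.3 zmin/max [ 26.  165.1] v [-150.  -106.5] 2009
30 112 [508.7 595. ]
50 113 [508.  594.9]
70 110 [508.4 595.5]
90 119 [508. 595.]
110 115 [508.5 595.4]
130 90 [507.3 597.9]
150 92 [507.2 593.3]
```

It is upright, but about 12 mm short of the mat centre, so I lift slightly, shift and set it down.

Request:
step_arm([
  [-0.005, 0, 0],
  [-0.01, 0, 0.001],
  [-0.01, 0.001, 0.006],
  [-0.01, 0.0015, 0.0125],
  [-0.01, 0.0015, 0.0125],
], twist=[0, 0, 0, 0, 0], jaw=[0.04, 0.04, 0.04, 0.04, 0.04])

```text
time_s: 18.72
position: [557.6, -167.8, 138.9]
orientation: [[0.001, 0.077, 0.997], [0.0, 0.997, -0.077], [-1.0, 0.0, 0.001]]
ft_force: [0.4, 0.3, -4.9]
opening: 45.8
```

Request:
step_arm([
  [0.003, 0, 0],
  [0.006, 0, 0],
  [0.008, 0, 0],
  [0.009, 0, 0],
  [0.009, 0, 0],
], twist=[0, 0, 0, 0, 0], jaw=[0.04, 0.04, 0.04, 0.04, 0.04])

```text
time_s: 19.13
position: [558.3, -167.9, 132.4]
orientation: [[0.004, 0.077, 0.997], [-0.001, 0.997, -0.077], [-1.0, -0.0, 0.004]]
ft_force: [1.5, 2.2, 5.5]
opening: 45.5
```

```bash
python3 - <<'E'
from h import *
st(); c=camera("side"); Q=tilt(c,zmin=25)
u=Q[:,0]*np.cos(A)+Q[:,1]*np.sin(A); z=Q[:,2]
for a in range(30,170,40):
    k=abs(z-a)<4; print(a,k.sum(),np.round(np.percentile(u[k],[2,98]),1) if k.sum() else '')
print([(np.round(w(d["at"],c),1),d["confidence"]) for d in place_of("module_center",c)[:1]+place_of("mat_top",c)[:2]])
E
```

```text
[ 558.3 -167.9  132.4] yaw 85.6 t 19.1333 F [1.5 2.2 5.5] M [ 0.51 -0.02 -0.1 ] op 45.5
uz rect [563.  111.1] [172.1  93. ] 89.7 zmin/max [ 26.  164.5] v [-147.7 -104. ] 2033
30 101 [518.  603.9]
70 114 [517.3 605. ]
110 113 [518.3 604.5]
150 97 [517.2 605.4]
[(array([ 552.9, -168.3,   82.8]), 0.83), (array([ 314.7, -241.2,    3.9]), 0.74), (array([ 5.275e+02, -3.926e+02, -4.000e-01]), 0.62)]
```

The module centre is at (553,-168), against about (553.5,-170) for the mat. Release and retreat.

Request:
step_arm([
  [-0.002, 0, 0],
  [-0.002, 0, 0],
  [-0.002, 0, 0],
  [-0.002, 0, 0],
  [-0.002, 0, 0],
], twist=[0, 0, 0, 0, 0], jaw=[0.05, 0.055, 0.065, 0.075, 0.075])

```text
time_s: 19.7
position: [556.3, -167.9, 132.1]
orientation: [[-0.0, 0.077, 0.997], [0.0, 0.997, -0.077], [-1.0, 0.0, -0.0]]
ft_force: [-0.0, 0.1, -0.8]
opening: 75.0
```

Request:
step_arm([
  [-0.01, 0, 0],
  [-0.03, 0, 0],
  [-0.06, 0, 0],
  [-0.09, 0, 0],
  [-0.12, 0, 0],
], twist=[0, 0, 0, 0, 0], jaw=[0.075, 0.075, 0.075, 0.075, 0.075])

```text
time_s: 20.12
position: [556.3, -167.7, 254.1]
orientation: [[-0.0, 0.077, 0.997], [0.0, 0.997, -0.077], [-1.0, 0.0, -0.0]]
ft_force: [0.3, -0.4, -1.0]
opening: 75.2
```

Request:
step_arm([
  [0, 0, -0.03],
  [0, 0, -0.07],
  [0, 0, -0.11],
  [0, 0, -0.14],
  [0, 0, -0.15],
], twist=[0, 0, 0, 0, 0], jaw=[0.075, 0.075, 0.075, 0.075, 0.075])

```text
time_s: 20.53
position: [403.9, -155.7, 252.7]
orientation: [[-0.001, 0.077, 0.997], [-0.0, 0.997, -0.077], [-1.0, -0.0, -0.001]]
ft_force: [-0.7, 0.3, -0.1]
opening: 75.4
```

```bash
python3 - <<'E'
from h import *
st(); c=camera("side"); tilt(c,zmin=25)
for n in ["module_center","neighbour_a_center","neighbour_b_center"]: print(n,[(np.round(w(d["at"],c),1).tolist(),round(d["confidence"],2)) for d in place_of(n,c)[:3]])
a=c["color"]; c=camera("scene"); P=cloud(c); hsv=cv2.cvtColor(c["color"],cv2.COLOR_RGB2HSV); H,S=hsv[...,0],hsv[...,1]; X,Y,Z=P[...,0],P[...,1],P[...,2]
r=lambda m:cv2.minAreaRect(P[m][:,:2].astype(np.float32))
print("red",r(((H<6)|(H>174))&(S>150)&(Z>205)&(Z<220)&(Y>150)&(X>580)&(X<680)))
print("top",r((H>6)&(H<20)&(S>180)&(Z>155)&(Z<170)&(Y<-100)&(Y>-240)))
print("tops",r((Z>162)&(Z<173)&(Y<130)&(Y>20)&(X>560)&(X<690)))
im=np.hstack([a,c["color"]])[...,::-1]; cv2.imwrite("pics/end.png",cv2.resize(im,(800,300)))
E
```

```text
[ 403.9 -155.7  252.7] yaw 85.6 t 20.5333 F [-0.7  0.3 -0.1] M [0.01 0.04 0.01] op 75.4
uz rect [564.2  94.2] [139.7  93.6] 88.8 zmin/max [ 26.2 163.1] v [-147.5 -103.4] 2162
module_center [([552.3, -169.0, 84.9], 0.95), ([417.6, 273.1, 81.4], 0.64), ([399.4, 73.9, 83.4], 0.63)]
neighbour_a_center [([624.2, 106.6, 86.8], 0.66)]
neighbour_b_center [([621.8, 63.1, 90.5], 0.74), ([625.4, 153.8, 8.4], 0.59), ([592.6, 234.4, 215.6], 0.49)]
red ((629.5528564453125, 228.5115509033203), (64.74586486816406, 8.140446662902832), 54.23427963256836)
top ((552.2319946289062, -166.73118591308594), (47.451053619384766, 91.67132568359375), 86.47264099121094)
tops ((618.10302734375, 79.39291381835938), (99.17266845703125, 94.8008041381836), 85.55316162109375)
```

View pics/end.png

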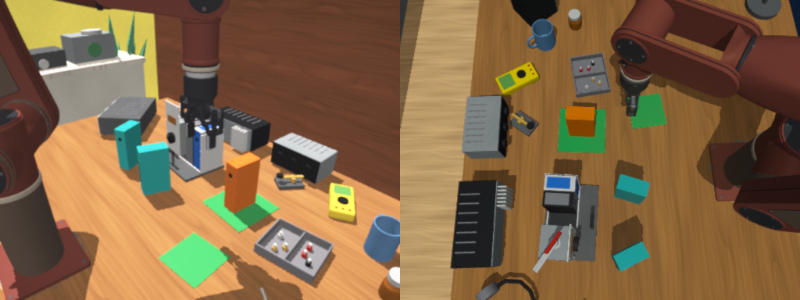

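The final picture shows the orange module standing upright on the large mat, at (242,185) in the side view and (580,122) in the scene view. The knob is open, both neighbours are in place, and the arm is clear of everything. I'm handing in.

```bash
python3 -c "
from cell import *
print(sign_off())"
```

```text
the job is handed in; nothing more can be done
None
```

The orange module now stands upright and released near the middle of the larger green mat, and I handed the job in at about 20.6 s of the 72 s allowed.

**What I did**
- **Knob:** I turned it anticlockwise until it pressed on its stop.
- **Tipping:** I pulled the module by its top back edge until it leaned at about 43.5° on the rail, and let go of it there.
- **Righting:** I gripped it by its sides and lifted it clear. It kept its lean in the grip, so I shook it gently at 20 N until it swung down. I then set its front edge on the mat and pushed it upright.

**Last checks**
- **Knob:** the blade lies at 54.2° against 54.6° expected, so it is open at about 2.6 rad.
- **Module:** two readings put its centre at (552.3, -169.0) and (552.2, -166.7). The mat's centre measured between (552.9, -168.8) and (555, -170), so it is within about 4 mm of the middle.
- **Other modules:** both stand in their places.
- **Robot:** the gripper is open and clear, with about zero force on the wrist.

**What disagreed:** the side camera's depth outline of the module was about 1° off square (88.8°), which I put down to measurement noise. The largest force I saw was about 23 N, when pressing the module down on the mat.

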